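# Show which spice goes into the dish

### The arm

A 6-joint arm with a two-finger parallel gripper is mounted at the origin on the work surface. World frame = base frame: x ahead of the robot, y to its left, z up, the work surface at z = 0. Lengths are in m, angles in rad, forces in N, time in s.
With the tool pointing down it reaches from about 0.35 to 0.775 m from the base axis. Payload 5.5 kg.
Tool frame: the origin (TCP) lies on the mounting face of the last link; the fingertips stand 173 mm ahead of it and the grasp point (between the pads) lies 155 mm ahead of it (bot.tcp_to_tips is the distance from the TCP to the fingertips, in m); z points along the fingers, y is the line along which they close (so a half turn about z gives the same grasp; the last joint's range is limited). The gripper opens to 85 mm and grips with 20 to 120 N. Pads are 22 mm wide; open, the fingers measure 114 mm over their backs; the gripper's body (76 mm by 85 mm) begins 54 mm behind the grasp point. The pads swing forward as they close: fully open they stand 13 mm farther back than shut.
Start: joints at [-1.478, 0.313, 0.046, 1.304, 0, 1.431], TCP at [0.133, -0.56, 0.405] pointing down, gripper open.
Joint ranges: [-2.76, 2.76], [-0.86, 1.69], [-1.03, 1.26], [-2.2, 2.34], [-1.47, 1.5], [-3.14, 3.14]. Speed limits (rad/s): [2.57, 2.57, 3.14, 3.14, 3.14, 3.14].

### API

Orientations are given as [roll, pitch, yaw] about the fixed x, y, z axes, in that order (R = Rz(yaw) Ry(pitch) Rx(roll)).
In Python, from workcell import bot, snapshot, recognise, outline_of gives the robot as it stands. The module is installed in compiled form; this text tells all that it offers.
- The arm moves only by the tool drive_tool, never from a script. Its argument "series" is one flat list of numbers, 6 for each row, row after row: the shift along the tool's x, y, z in cm, then the turn, a rotation vector about the tool's x, y, z in degrees. A call has 1 to 8 rows; each row is the pose to reach, as a shift and turn from the pose commanded when the call began, along the tool's axes at that moment; what a row does not reach only later rows make up. A row lasts 1/12 s, in which the tool goes at most 41.7 mm and 7.16 degrees, less where a joint would pass 70% of its speed; a pose out of reach is approached as far as the arm can. A call with a gripper value outside its range is refused whole. "hand" is the opening in per cent of the stroke, from 0 (shut) to 100 (fully open), set as the call begins (left out, the last holds). The fingers move at their own pace and stop on an object; "squeeze" is the grip in N (left out, the last holds). Time passes only in rows, so rows that repeat a pose let the fingers close. It gives the time, the measured TCP pose, the force, the opening and the grip force at its end, in the units of the state.
- bot.state(): the state, without advancing time (a new reading comes with each control period).
- snapshot(name): name is "side" or "top" or "wrist"; returns a dict with "pixels" (384x512x3 uint8, red, green, blue), "camera_matrix" (3x3 intrinsics, pixels), "cam_to_world" (4x4, takes a point from camera to world coordinates). Camera axes: x right, y up, looking along -z (the intrinsics and any distortion apply to the point x, -y, -z); pixel columns grow to the right and rows downward; lengths in m; the calibration is good to about 2 mm. A picture is of the moment at which its call begins. There is no depth.
- bot.close_job(): hands the job in; it is judged then, once.
Trained networks look in a picture, given as the dict that the camera call returned (one of the last four; its "shot" number tells which), for a name from the list of things; names that differ only in an ending like _2 or _b are one class to them, and where a whole thing is asked for, a point or a joint stands for the part that bears it (a point fixed in the world has none). Each returns a list of dicts, best first, with "p" (0 to 1); they miss things now and then, are a little off and sometimes report something else, mostly with a low value. They report only what shows in the picture. A call takes as long as a camera call.
- recognise(picture, target): "xyz" ([x, y, z] in m, in the coordinates of the camera as it stood for that picture, good to about 4 mm: the middle of the surface that is visible of it).
- outline_of(picture, target): "pixels" (384x512 bool, what is visible of it).
The state is a dict: "clock": time; "joint_pos": joint angles; "qvel": joint speeds; "effort": joint torques, N m; "eef_pos": TCP position; "tcp_rot": TCP orientation; "wrist_force": force on the tool from outside, world axes, zero at the start; "wrist_torque": the same for the moment, N m; "gripper_width": opening from 0.0 (shut) to 1.0 (fully open); "grip_force": force on a finger pad.
Only numpy, scipy, OpenCV 4.12 (cv2) and the standard library are available. Lean on these libraries where they do the work, as an engineer would, in place of code of your own. Each camera call takes 0.05 s, during which the arm holds its last target. There are 200 camera calls.

### The job

The cook has been searching the open drawer for a spice that is not in there: push the drawer fully shut with the outside of the fingers, pushing only on its front. Then point down at the cap of the red-capped spice jar from two or three centimetres above and stay there for about two seconds, and after that point down at the middle of the terracotta dish in the same way, just above its rim, to show where the spice goes. Grasp nothing, touch nothing but the drawer unit, and do not point at the other jars.

Things in the scene. Friction and masses are not known exactly. Their poses are not given: they have to be found in the camera images.
- cabinet: Low wooden drawer unit standing on the counter, fixed, 220 mm wide, 216 mm deep, 100 mm tall. Origin on the counter under the centre of the front face of the shut drawer; its +x axis points into the unit (the direction in which the drawer is pushed shut), z up. It may stand turned by up to 12 degrees.
- drawer (a joint): How far the drawer stands out of the unit, m: 0 fully shut (a firm stop), at most 0.15. It slides along the unit's x axis, stays where it is left and takes about 2 to 4 N to push.
- drawer_face (a point): Point on the outer face of the drawer's front, on its middle line, 65 mm above the counter; moves with the drawer. The front is an upright flat pale wooden panel 216 mm wide, from 4 to 96 mm above the counter, 12 mm thick; a round brass disc 26 mm across stands 3 mm proud of it, its centre 28 mm above the counter. Behind the panel is an open empty tray, not to be reached into. The point's x axis points into the unit, z up.
- jar_red: Upright cylindrical screw-top plastic spice jar, clear with a blank paper label and a red cap; 46 mm in diameter, 90 mm tall, loose on the counter, about 110 g. Origin at the centre of its underside, z up.
- jar_red_cap (a point): Centre of the top of the red cap (cap 44 mm in diameter), 90 mm above the counter, z up.
- jar_yellow: Upright cylindrical screw-top plastic spice jar, clear with a blank paper label and a yellow cap; 46 mm in diameter, 90 mm tall, loose on the counter, about 110 g. Origin at the centre of its underside, z up.
- jar_yellow_cap (a point): Centre of the top of the yellow cap, 90 mm above the counter.
- jar_green: Upright cylindrical screw-top plastic spice jar, clear with a blank paper label and a green cap; 46 mm in diameter, 90 mm tall, loose on the counter, about 110 g. Origin at the centre of its underside, z up.
- jar_green_cap (a point): Centre of the top of the green cap, 90 mm above the counter.
- dish: Small round open terracotta dish, 100 mm in diameter at the rim, 35 mm tall, loose, about 220 g. Origin at the centre of its underside, z up.
- dish_rim (a point): Centre of the dish's mouth at the height of the rim, 35 mm above the counter, z up.
- lid: Blue enamelled saucepan lid with a cream edge, lying flat, 163 mm in diameter, its black knob reaching 49 mm above the counter; loose. Origin at the centre of its underside.
- tongs: Stainless kitchen tongs with a brass latch ring lying on the counter, about 240 mm long along their x axis, 45 mm wide, 20 mm high; loose. Origin on the counter at about the middle.

How it is judged:
On the way, in this order (a step that is already met when the one before it is completed fails the run):
1. the drawer is pushed fully shut (value of joint drawer below 0.005 m), for 0.2 s.
2. the fingers point down at the red cap from just above (grasp point within 25 mm of its axis, 10 to 75 mm above it, so fingertips within about 55 mm) and stay there (horizontal distance between the grasp point and jar_red_cap below 0.025 m and z of the grasp point in the frame of jar_red_cap between 0.01 and 0.075 m and value of joint drawer below 0.005 m), for 1.6 s.
3. the fingers point down at the middle of the dish from just above its rim (grasp point within 30 mm of its axis, 10 to 75 mm above the rim) and stay there (horizontal distance between the grasp point and dish_rim below 0.03 m and z of the grasp point in the frame of dish_rim between 0.01 and 0.075 m and value of joint drawer below 0.005 m), for 1.6 s.
At the end, for the whole second after the job is handed in: The drawer is shut to within 5 mm, the red-capped jar and then the dish have each been pointed at for 1.6 s, and every jar, the dish, the lid and the tongs stand at rest and upright within 12 mm of where they were (value of joint drawer below 0.005 m and distance of each of jar_red, jar_yellow, jar_green, dish, lid, tongs from where it was at the start of the episode below 0.012 m and angle between each of jar_red, jar_yellow, jar_green, dish, lid, tongs's own z axis and vertical below 0.1 rad and linear speed of each of jar_red, jar_yellow, jar_green, dish, lid, tongs below 0.02 m/s); the robot touches nothing.
It fails at once if a jar or the dish is touched, moved or lifted (contact force between any of the fingers, the arm and jar_red above 0.5 N or contact force between any of the fingers, the arm and jar_yellow above 0.5 N or contact force between any of the fingers, the arm and jar_green above 0.5 N or contact force between any of the fingers, the arm and dish above 0.5 N or distance of any of jar_red, jar_yellow, jar_green, dish from where it was at the start of the episode above 0.012 m).
It fails at once if the saucepan lid or the tongs are touched, moved or lifted (contact force between any of the fingers, the arm and lid above 0.5 N or contact force between any of the fingers, the arm and tongs above 0.5 N or distance of any of lid, tongs from where it was at the start of the episode above 0.012 m).
It fails at once if the drawer's front is pinched from above, or its tray reached into (grasp point behind the front face and lower than 14 mm above the panel's top edge) (x of the grasp point in the frame of drawer_face between 0 and 0.2 m and z of the grasp point in the frame of drawer_face below 0.045 m and y of the grasp point in the frame of drawer_face between -0.108 and 0.108 m).
It fails at once if the yellow- or green-capped jar is pointed at from close above (grasp point within 20 mm of its axis and 55 mm of its cap) ((horizontal distance between the grasp point and jar_yellow_cap below 0.02 m and z of the grasp point in the frame of jar_yellow_cap below 0.055 m) or (horizontal distance between the grasp point and jar_green_cap below 0.02 m and z of the grasp point in the frame of jar_green_cap below 0.055 m)).
It also fails if it takes over 62 s, if anything falls off the work surface, if the arm or the gripper's body presses on something with over 40 N, if the wrist force passes 120 N, or if a joint passes its speed limit or range.

## Working session

There is one attempt and no reset: what is moved stays moved. The work goes in short steps, Python scripts to look and compute and a tool call to move; the robot and the scene stay as the last step left them, time stands still between calls to the robot, and variables do not carry over. Pictures are saved under pics/ and viewed, at most 10 in all, crops included, and the job is handed in when it is done.

Besides the shell and the picture viewer there is one more tool, called as name(argument=value, ...) on one line, values as JSON. drive_tool: Moves the arm, as the interface text tells. Its arguments: {"type":"object","properties":{"series":{"type":"array","items":{"type":"number"}},"hand":{"type":"number"},"squeeze":{"type":"number"}},"required":["series"]}

```bash
mkdir -p pics; cat > h.py <<'E'
import numpy as np, cv2
from workcell import bot, snapshot, recognise, outline_of
def save(p,n): cv2.imwrite(f'pics/{n}.png',p["pixels"][:,:,::-1])
def world(p,c): return (p["cam_to_world"]@np.r_[c,1])[:3]
def ray(p,u,v,z):
    K=p["camera_matrix"];T=p["cam_to_world"]
    d=np.linalg.inv(K)@[u,v,1];d=T[:3,:3]@[d[0],-d[1],-d[2]];o=T[:3,3]
    return o+d*(z-o[2])/d[2]
E
python3 - <<'E'
from h import *
t=snapshot("top");s=snapshot("side");save(t,'top');save(s,'side')
cv2.imwrite('pics/both.png',cv2.resize(np.vstack([t["pixels"],s["pixels"]])[:,:,::-1],None,fx=.78,fy=.78))
for n in ["cabinet","drawer_face","jar_red","jar_yellow","jar_green","jar_red_cap","dish","lid","tongs"]:
  for k,p in (("t",t),("s",s)):
    for r in recognise(p,n)[:2]: print(n,k,round(r["p"],2),world(p,r["xyz"]).round(3))
print(bot.state())
E
```

```text
cabinet t 0.92 [ 0.706 -0.299  0.098]
cabinet t 0.71 [0.614 0.117 0.014]
cabinet s 0.63 [ 0.686 -0.342  0.097]
drawer_face t 0.58 [ 0.607 -0.308  0.019]
drawer_face s 0.74 [ 0.605 -0.313  0.033]
jar_red t 0.53 [0.478 0.195 0.09 ]
jar_red t 0.45 [0.625 0.279 0.09 ]
jar_red s 0.57 [0.473 0.19  0.062]
jar_yellow t 0.66 [0.447 0.008 0.09 ]
jar_yellow s 0.67 [ 0.446 -0.009  0.059]
jar_green s 0.91 [0.624 0.272 0.055]
jar_green s 0.63 [ 0.446 -0.007  0.057]
jar_red_cap s 0.82 [0.475 0.184 0.058]
dish t 0.72 [0.615 0.12  0.015]
dish s 0.81 [0.621 0.134 0.02 ]
lid t 0.71 [0.426 0.405 0.015]
lid t 0.21 [0.478 0.195 0.09 ]
lid s 0.92 [0.424 0.381 0.021]
tongs t 0.7 [0.788 0.187 0.014]
tongs s 0.71 [0.777 0.188 0.01 ]
{'clock': 1.0, 'joint_pos': array([-1.47761385e+00,  3.13214981e-01,  4.60920332e-02,  1.30361484e+00,
        4.01033969e-06,  1.43120449e+00]), 'qvel': array([ 4.19515068e-04,  1.11226770e-03,  1.87353349e-05,  4.18517098e-04,
        8.43168235e-04, -6.43609081e-04]), 'effort': array([-5.10035479e-04, -4.80471718e+01,  2.98819774e+01,  3.30202893e-04,
       -9.42539555e-05,  1.12654504e-06]), 'eef_pos': array([ 0.1326374 , -0.55951383,  0.40471139]), 'tcp_rot': array([3.14153412e+00, 4.17438474e-06, 2.32774310e-01]), 'wrist_force': array([-0.29691119,  0.67874169,  0.65489497]), 'wrist_torque': array([0.02485709, 0.02777673, 0.02056375]), 'grip_force': 0.0, 'gripper_width': 0.9992740992338696}
```

View pics/both.png

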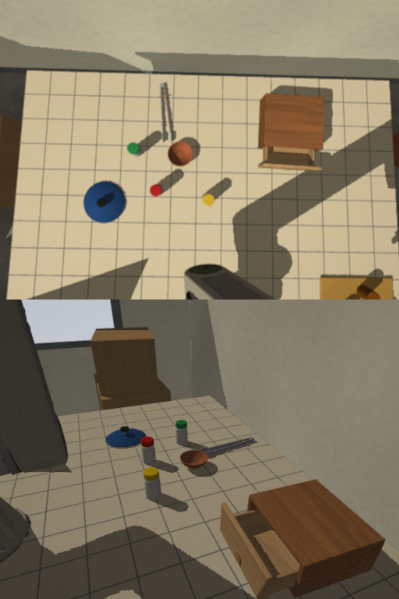

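The combined picture shows the red cap at (156,190), yellow at (208,200), green at (134,148), the dish at (180,153) and the drawer front from about (259,163) to (321,169) in the shrunken top view. I'll look closer at the drawer.

```bash
python3 - <<'E'
from h import *
im=cv2.imread('pics/top.png')[110:230,320:430]
cv2.imwrite('pics/crop.png',cv2.resize(im,None,fx=5,fy=5,interpolation=cv2.INTER_CUBIC))
E
```

```text
(no output)
```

View pics/crop.png

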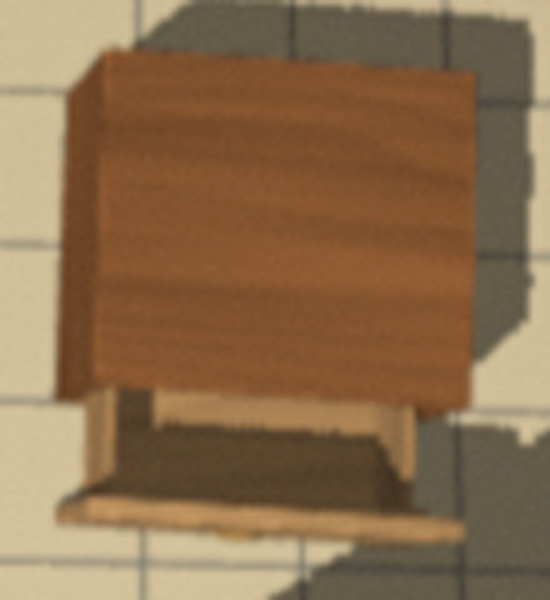

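The crop shows the unit's top with corners at (110,50), (475,75), (468,410) and (97,385), the panel's top from about (92,497) to (463,522), and the brass disc at (238,537).

```bash
python3 - <<'E'
from h import *
p=snapshot("top")
f=lambda u,v,z:ray(p,320+u/5,110+v/5,z).round(4)
c=[f(*q,.1) for q in((110,50),(475,75),(468,410),(97,385))]
print(c)
print('yaws',[np.degrees(np.arctan2(*(b-a)[1::-1])) for a,b in((c[3],c[0]),(c[2],c[1]))],np.degrees(np.arctan2(*(c[3]-c[2])[1::-1]))-90)
print('panel',f(92,497,.096),f(463,522,.096),'disc',f(238,540,.02), 'bottomL',f(58,522,.004),f(58,522,.096))
print(p["cam_to_world"][:3,3])
for n in ["jar_red_cap","jar_yellow_cap","jar_green_cap","dish"]:
  for r in outline_of(p,n)[:2]:
    m=r["pixels"];v,u=np.nonzero(m);print(n,round(r["p"],2),m.sum(),u.mean(),v.mean(),ray(p,u.mean(),v.mean(),.03 if n=="dish" else .09).round(4))
hsv=cv2.cvtColor(p["pixels"],cv2.COLOR_RGB2HSV)
for n,lo,hi in(("red",0,5),("yel",22,32),("grn",45,80)):
  m=((hsv[...,0]>=lo)&(hsv[...,0]<=hi)&(hsv[...,1]>190)&(hsv[...,2]>60)).astype(np.uint8)
  k,_,st,ce=cv2.connectedComponentsWithStats(m)
  for i in range(1,k):
    if st[i,4]>25: print(n,st[i],ce[i],ray(p,*ce[i],.088).round(4))
E
```

```text
[array([ 0.8438, -0.2066,  0.1   ]), array([ 0.8345, -0.4225,  0.1   ]), array([ 0.636 , -0.4125,  0.1   ]), array([ 0.6457, -0.1976,  0.1   ])]
yaws [np.float64(-2.601250245650957), np.float64(-2.8839991118404997)] -2.5844210591968704
panel [ 0.5816 -0.1953  0.096 ] [ 0.5716 -0.4095  0.096 ] disc [ 0.5625 -0.3048  0.02  ] bottomL [ 0.5722 -0.1977  0.004 ] [ 0.5669 -0.1756  0.096 ]
[0.50603232 0.07651128 1.14560458]
jar_red_cap 0.57 222 200.36936936936937 243.46396396396398 [0.4776 0.1956 0.09  ]
jar_yellow_cap 0.68 199 266.1959798994975 255.71356783919597 [0.4468 0.0092 0.09  ]
jar_green_cap 0.48 279 172.33333333333334 191.37275985663084 [0.6237 0.2806 0.09  ]
dish 0.83 848 230.85259433962264 197.33608490566039 [0.6161 0.1151 0.03  ]
red [193 237  14  14 147] [199.62585034 243.39455782] [0.4778 0.1979 0.088 ]
yel [261 249  13  14 141] [266.92198582 255.38297872] [0.4476 0.007  0.088 ]
```

drive_tool(series=[41.7,-16.8,5,0,0,16,41.7,-16.8,5,0,0,16,41.7,-16.8,5,0,0,16,41.7,-16.8,5,0,0,16,41.7,-16.8,5,0,0,16,41.7,-16.8,5,0,0,16,41.7,-16.8,5,0,0,16,41.7,-16.8,5,0,0,16], hand=0)

```text
clock: 1.92
eef_pos: [0.4015, -0.3689, 0.3683]
tcp_rot: [3.141, -0.0, -0.047]
wrist_force: [0.9, -1.1, -0.6]
gripper_width: 0.001
grip_force: 0.0
```

drive_tool(series=[4,-3.1,2,0,0,0,7,-5.5,4,0,0,0,9.5,-7.4,6,0,0,0,9.5,-7.4,9,0,0,0,9.5,-7.4,12,0,0,0,9.5,-7.4,14,0,0,0,9.5,-7.4,14.8,0,0,0,9.5,-7.4,14.8,0,0,0])

```text
clock: 2.58
eef_pos: [0.4977, -0.3001, 0.218]
tcp_rot: [-3.139, 0.004, -0.046]
wrist_force: [-0.1, 0.9, 0.0]
gripper_width: 0.003
grip_force: 0.0
```

```bash
python3 - <<'E'
from h import *
s=snapshot("side");save(s,'side2');w=snapshot("wrist")
cv2.imwrite('pics/b2.png',cv2.resize(np.hstack([s["pixels"],w["pixels"]])[:,:,::-1],None,fx=.78,fy=.78))
print(bot.state()["eef_pos"])
E
```

```text
[ 0.49872036 -0.3013208   0.2211683 ]
```

View pics/b2.png

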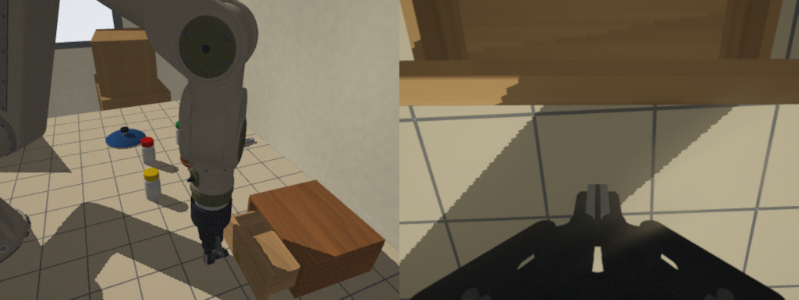

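The side half shows the shut fingers at (212,255) in front of the drawer front, and the wrist half shows the panel ahead of them, with the fingers on its middle line. Now I'll push.

drive_tool(series=[2,0,0,0,0,0,4,0,0,0,0,0,5,0,0,0,0,0,5.7,0,0,0,0,0,6.4,0,0,0,0,0,7.1,0,0,0,0,0,7.8,0,0,0,0,0,8.5,0,0,0,0,0])

```text
clock: 3.35
eef_pos: [0.5836, -0.3049, 0.2207]
tcp_rot: [3.141, 0.0, -0.047]
wrist_force: [-2.2, 0.8, 0.5]
gripper_width: -0.002
grip_force: 0.0
```

drive_tool(series=[0.6,0,0,0,0,0,1.2,0,0,0,0,0,1.7,0,0,0,0,0,2.1,0,0,0,0,0,2.5,0,0,0,0,0,2.8,0,0,0,0,0,2.8,0,0,0,0,0])

```text
clock: 3.93
eef_pos: [0.612, -0.306, 0.2201]
tcp_rot: [3.142, -0.001, -0.046]
wrist_force: [-0.1, 0.9, -0.8]
gripper_width: 0.002
grip_force: 0.0
```

drive_tool(series=[0.2,0,0,0,0,0,0.4,0,0,0,0,0,0.5,0,0,0,0,0,0.6,0,0,0,0,0])

```text
clock: 4.27
eef_pos: [0.6152, -0.306, 0.2198]
tcp_rot: [-3.141, 0.006, -0.047]
wrist_force: [-13.1, -0.0, 5.4]
gripper_width: 0.001
grip_force: 0.0
```

drive_tool(series=[0.1,0,0,0,0,0,0.2,0,0,0,0,0,0.2,0,0,0,0,0,0.2,0,0,0,0,0])

```text
clock: 4.6
eef_pos: [0.6158, -0.3058, 0.2191]
tcp_rot: [-3.139, 0.01, -0.048]
wrist_force: [-15.8, 1.3, 5.3]
gripper_width: 0.001
grip_force: 0.0
```

```bash
python3 - <<'E'
from h import *
w=snapshot("wrist");save(w,'w3')
print(bot.state()["eef_pos"])
E
```

```text
[ 0.61574672 -0.3057599   0.21910408]
```

View pics/w3.png

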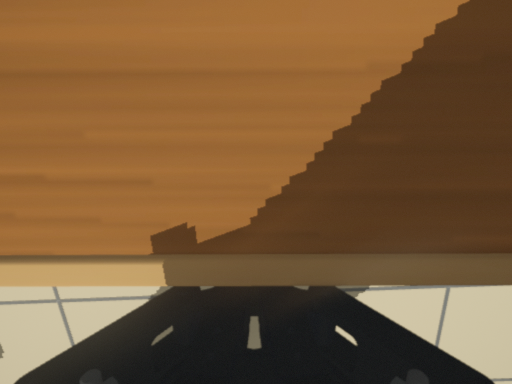

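The wrist picture shows the panel flush against the unit's top (rows 255–285) with no gap, so the drawer is shut. I'll back off and rise.

drive_tool(series=[-2,0,0,0,0,0,-5,0,0,0,0,0,-8,0,0,0,0,0,-9,0,-3,0,0,0,-9,0,-7,0,0,0,-9,0,-11,0,0,0,-9,0,-15,0,0,0,-9,0,-18,0,0,0])

```text
clock: 5.32
eef_pos: [0.5295, -0.3023, 0.4045]
tcp_rot: [3.139, -0.004, -0.047]
wrist_force: [0.8, -0.2, 0.4]
gripper_width: 0.002
grip_force: 0.0
```

drive_tool(series=[-0.6,-4,0,0,0,0,-1.2,-8,0,0,0,0,-1.8,-12,0,0,0,0,-2.4,-16,0,0,0,0,-3,-20,0,0,0,0,-3.6,-24,0,0,0,0,-4.2,-28,0,0,0,0,-4.8,-32,0,0,0,0])

```text
clock: 5.98
eef_pos: [0.4959, 0.0214, 0.4008]
tcp_rot: [-3.141, -0.002, -0.047]
wrist_force: [0.3, 0.1, 0.2]
gripper_width: 0.001
grip_force: 0.0
```

drive_tool(series=[-0.6,-4,0,0,0,0,-1.2,-8,0,0,0,0,-1.8,-12,0,0,0,0,-2.4,-16,0,0,0,0,-2.7,-17.5,0,0,0,0,-2.7,-17.5,0,0,0,0,-2.7,-17.5,0,0,0,0])

```text
clock: 6.57
eef_pos: [0.4794, 0.0835, 0.4001]
tcp_rot: [-3.113, 0.001, 0.001]
wrist_force: [0.9, -0.0, -0.0]
gripper_width: -0.0
grip_force: 0.0
```

```bash
python3 - <<'E'
from h import *
w=snapshot("wrist");s=snapshot("side")
cv2.imwrite('pics/b4.png',cv2.resize(np.hstack([s["pixels"],w["pixels"]])[:,:,::-1],None,fx=.78,fy=.78))
print(bot.state()["eef_pos"],bot.state()["tcp_rot"])
for n,z in(("jar_red_cap",.09),("dish",.03)):
  for r in outline_of(w,n)[:2]:
    v,u=np.nonzero(r["pixels"]);print(n,r["p"],u.min(),u.max(),v.min(),v.max(),ray(w,u.mean(),v.mean(),z).round(4))
E
```

```text
[0.47941884 0.08353669 0.40002971] [-3.11290494e+00  6.42735402e-04  7.11920857e-04]
jar_red_cap 0.97 126 189 144 200 [0.486  0.1874 0.09  ]
jar_red_cap 0.22 0 102 0 50 [0.6175 0.2629 0.09  ]
```

View pics/b4.png

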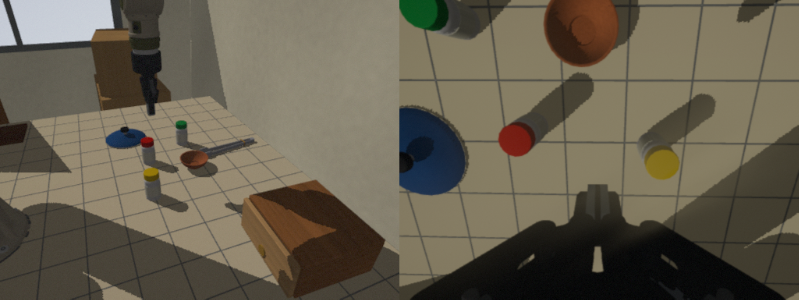

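The drawer is shut in the side view. The wrist view shows the red cap at (516,138), yellow at (662,162), the dish at (582,28). The arm stopped short and the tool is twisting, so I'll check the joints.

```bash
python3 - <<'E'
from h import *
s=bot.state();print(s["joint_pos"].round(3),s["tcp_rot"])
from scipy.spatial.transform import Rotation as R
A=R.from_euler('xyz',s["tcp_rot"])
print((A.inv()*R.from_euler('xyz',[np.pi,0,.6])).as_rotvec(degrees=True),A.inv().apply(np.array([.480,.194,.40])-s["eef_pos"]))
E
```

```text
[ 0.     0.143 -0.184  1.244  0.029  3.141] [-3.11284349e+00  6.23733467e-04  1.22156750e-03]
[ -1.60839175  -0.45849468 -34.30559802] [ 0.00066848 -0.11018448  0.00320149]
```

Joint 6 is at its limit, so I'll turn the tool by −34° and level it, then go on.

drive_tool(series=[0,0,0,-0.3,-0.1,-7,0,0,0,-0.6,-0.2,-14,0,0,0,-1,-0.3,-21,0,0,0,-1.3,-0.4,-28,0,0,0,-1.6,-0.5,-34.3,0,0,0,-1.6,-0.5,-34.3,0,0,0,-1.6,-0.5,-34.3])

```text
clock: 7.35
eef_pos: [0.4794, 0.0843, 0.4]
tcp_rot: [-3.141, 0.001, 0.598]
wrist_force: [-0.4, 0.7, 0.1]
gripper_width: -0.002
grip_force: 0.0
```

```bash
cat > go.py <<'E'
import sys
from h import *
from scipy.spatial.transform import Rotation as R
s=bot.state();A=R.from_euler('xyz',s["tcp_rot"])
print(s["clock"],s["joint_pos"].round(3),s["eef_pos"].round(4),s["tcp_rot"].round(3))
t=np.array(sys.argv[1:4],float)
print('shift cm',(100*A.inv().apply(t-s["eef_pos"])).round(2),'turn',(A.inv()*R.from_euler('xyz',[np.pi,0,.6])).as_rotvec(degrees=True).round(2))
E
python3 go.py .479 .195 .40
```

```text
7.35 [ 0.009  0.145 -0.183  1.244  0.     2.553] [0.4794 0.0843 0.4   ] [-3.141e+00  1.000e-03  5.980e-01]
shift cm [ 6.2  -9.17  0.  ] turn [-0.04  0.04 -0.12]
```

drive_tool(series=[2,-3,0,0,0,0,4,-6,0,0,0,0,6,-9,0,0,0,0,6.2,-9.2,0,0,0,0,6.2,-9.2,0,0,0,0])

```text
clock: 7.77
eef_pos: [0.4782, 0.197, 0.3999]
tcp_rot: [-3.141, 0.001, 0.603]
wrist_force: [0.5, -0.5, -0.9]
gripper_width: -0.001
grip_force: 0.0
```

```bash
python3 go.py .479 .195 .288; python3 - <<'E'
from h import *
t=snapshot("top");s=snapshot("side");w=snapshot("wrist")
for p in (s,):
  for n in("jar_red_cap","dish_rim","dish"):
    for r in recognise(p,n)[:1]: print(n,r["p"],world(p,r["xyz"]).round(3))
cv2.imwrite('pics/b5.png',cv2.resize(np.hstack([s["pixels"],w["pixels"]])[:,:,::-1],None,fx=.78,fy=.78))
E
```

```text
7.7667 [ 0.235  0.203 -0.112  1.257  0.     2.774] [0.4782 0.197  0.3999] [-3.141e+00  1.000e-03  6.030e-01]
shift cm [-0.04  0.22 11.19] turn [-0.03  0.04  0.15]
jar_red_cap 0.97 [0.473 0.183 0.054]
dish_rim 0.74 [0.475 0.183 0.057]
dish 0.83 [0.62  0.135 0.022]
```

View pics/b5.png

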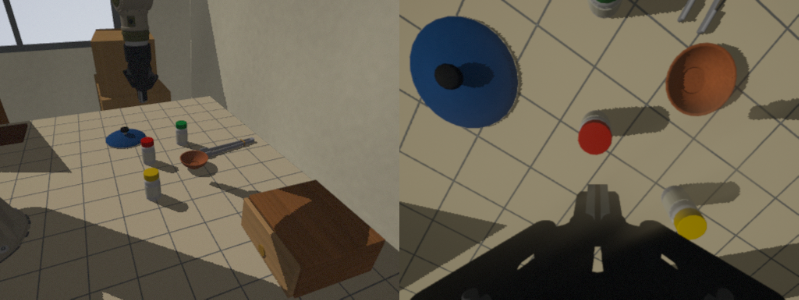

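The wrist view shows the red cap at (596,137), in line with the fingers at (597,190). I'll descend 11 cm and stay.

drive_tool(series=[0,0.1,3,0,0,0,0,0.2,6,0,0,0,0,0.2,8,0,0,0,0,0.2,9.5,0,0,0,0,0.2,10.5,0,0,0,0,0.2,11,0,0,0,0,0.2,11,0,0,0,0,0.2,11,0,0,0])

```text
clock: 8.73
eef_pos: [0.4797, 0.1936, 0.2907]
tcp_rot: [-3.141, -0.0, 0.601]
wrist_force: [0.1, 0.3, -0.9]
gripper_width: -0.001
grip_force: 0.0
```

drive_tool(series=[0,0,0,0,0,0,0,0,0,0,0,0,0,0,0,0,0,0,0,0,0,0,0,0,0,0,0,0,0,0,0,0,0,0,0,0,0,0,0,0,0,0,0,0,0,0,0,0])

```text
clock: 9.4
eef_pos: [0.4793, 0.1939, 0.2901]
tcp_rot: [-3.141, 0.001, 0.602]
wrist_force: [1.2, -0.4, 0.1]
gripper_width: 0.0
grip_force: 0.0
```

```bash
python3 - <<'E'
from h import *
s=snapshot("side");w=snapshot("wrist")
cv2.imwrite('pics/b6.png',cv2.resize(np.hstack([s["pixels"][100:300,80:380],w["pixels"][92:292,100:400]])[:,:,::-1],None,fx=1.3,fy=1.3))
E
```

```text
(no output)
```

View pics/b6.png

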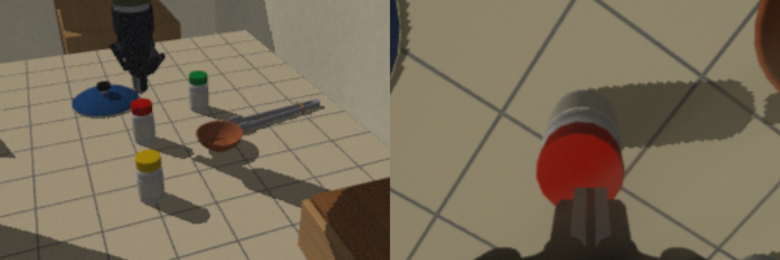

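drive_tool(series=[0,0,0,0,0,0,0,0,0,0,0,0,0,0,0,0,0,0,0,0,0,0,0,0,0,0,0,0,0,0,0,0,0,0,0,0,0,0,0,0,0,0,0,0,0,0,0,0])

```text
clock: 10.17
eef_pos: [0.4793, 0.1939, 0.2901]
tcp_rot: [-3.141, 0.001, 0.602]
wrist_force: [-0.2, -0.4, -0.7]
gripper_width: -0.002
grip_force: 0.0
```

drive_tool(series=[0,0,0,0,0,0,0,0,0,0,0,0,0,0,0,0,0,0,0,0,0,0,0,0,0,0,0,0,0,0,0,0,0,0,0,0,0,0,0,0,0,0,0,0,0,0,0,0])

```text
clock: 10.83
eef_pos: [0.4793, 0.1939, 0.2901]
tcp_rot: [-3.141, 0.001, 0.602]
wrist_force: [0.3, 0.2, -0.6]
gripper_width: 0.003
grip_force: 0.0
```

The picture shows the fingertips at (592,190) above the red cap, centred at (580,168), without touching it; they have stayed there over 2 s. Next, the dish.

drive_tool(series=[0,0,-3,0,0,0,0,0,-7,0,0,0,0,0,-9,0,0,0,1.7,3.5,-9,0,0,0,3.4,7,-9,0,0,0,5.1,10.5,-9,0,0,0,6.9,14.1,-9,0,0,0,6.9,14.1,-9,0,0,0])

```text
clock: 11.5
eef_pos: [0.6214, 0.113, 0.3781]
tcp_rot: [3.139, -0.001, 0.597]
wrist_force: [-0.3, -0.3, 0.1]
gripper_width: 0.0
grip_force: 0.0
```

drive_tool(series=[0,0,0,0,0,0,0,0,0,0,0,0])

```text
clock: 11.67
eef_pos: [0.6159, 0.1165, 0.3793]
tcp_rot: [-3.14, 0.002, 0.601]
wrist_force: [-0.3, -0.4, 0.6]
gripper_width: -0.0
grip_force: 0.0
```

```bash
python3 go.py .616 .117 .236; python3 - <<'E'
from h import *
w=snapshot("wrist")
for r in outline_of(w,"dish")[:1]:
    m=r["pixels"].astype(np.uint8);v,u=np.nonzero(m);print(r["p"],u.min(),u.max(),v.min(),v.max(),ray(w,(u.min()+u.max())/2,(v.min()+v.max())/2,.033).round(4))
save(w,'w7')
E
```

```text
11.6667 [0.059 0.424 0.145 1.295 0.    2.599] [0.6159 0.1165 0.3793] [-3.14e+00  2.00e-03  6.01e-01]
shift cm [ 7.000e-02 -1.000e-02  1.433e+01] turn [-0.09  0.11  0.06]
0.67 211 301 124 210 [0.6188 0.117  0.033 ]
```

View pics/w7.png

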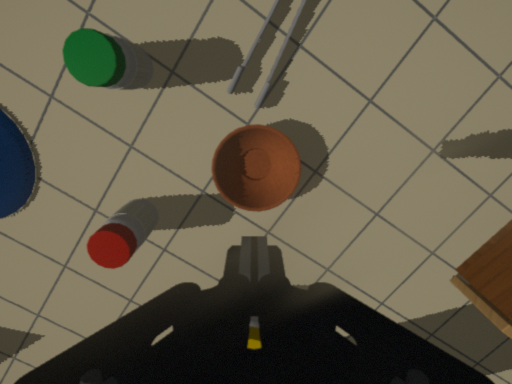

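The dish sits at (256,167), and its wrist and top-view positions agree to within 3 mm. I'll descend 14.3 cm and stay.

drive_tool(series=[0.1,0,3,0,0,0,0.1,0,6.5,0,0,0,0.1,0,9.5,0,0,0,0.1,0,12,0,0,0,0.1,0,13.5,0,0,0,0.1,0,14.3,0,0,0,0.1,0,14.3,0,0,0,0.1,0,14.3,0,0,0])

```text
clock: 12.43
eef_pos: [0.6165, 0.1179, 0.2379]
tcp_rot: [-3.141, -0.0, 0.603]
wrist_force: [0.3, 0.3, -0.1]
gripper_width: -0.004
grip_force: 0.0
```

drive_tool(series=[0,0,0,0,0,0,0,0,0,0,0,0,0,0,0,0,0,0,0,0,0,0,0,0,0,0,0,0,0,0,0,0,0,0,0,0,0,0,0,0,0,0,0,0,0,0,0,0])

```text
clock: 13.1
eef_pos: [0.6168, 0.1172, 0.2369]
tcp_rot: [-3.141, 0.001, 0.602]
wrist_force: [0.3, 0.4, 0.2]
gripper_width: -0.001
grip_force: 0.0
```

drive_tool(series=[0,0,0,0,0,0,0,0,0,0,0,0,0,0,0,0,0,0,0,0,0,0,0,0,0,0,0,0,0,0,0,0,0,0,0,0,0,0,0,0,0,0,0,0,0,0,0,0])

```text
clock: 13.77
eef_pos: [0.6168, 0.1172, 0.237]
tcp_rot: [-3.141, 0.001, 0.602]
wrist_force: [0.1, 0.2, -0.5]
gripper_width: -0.0
grip_force: 0.0
```

drive_tool(series=[0,0,0,0,0,0,0,0,0,0,0,0,0,0,0,0,0,0,0,0,0,0,0,0,0,0,0,0,0,0,0,0,0,0,0,0,0,0,0,0,0,0,0,0,0,0,0,0])

```text
clock: 14.43
eef_pos: [0.6168, 0.1172, 0.237]
tcp_rot: [-3.141, 0.001, 0.602]
wrist_force: [0.1, -0.4, 0.4]
gripper_width: -0.006
grip_force: 0.0
```

drive_tool(series=[0,0,-3,0,0,0,0,0,-6,0,0,0,0,0,-9,0,0,0,0,0,-12,0,0,0,0,0,-14,0,0,0,0,0,-14,0,0,0,0,0,-14,0,0,0])

```text
clock: 15.02
eef_pos: [0.6173, 0.1172, 0.3786]
tcp_rot: [3.14, -0.002, 0.602]
wrist_force: [1.0, 0.0, -1.3]
gripper_width: -0.001
grip_force: 0.0
```

```bash
python3 -c "
from h import *
print(bot.state()['clock'],bot.close_job())"
```

```text
the job is handed in; nothing more can be done
15.0167 None
```

I pushed the drawer shut, then pointed down at the red cap and after that at the dish for about 2 s each, with no sign of touching anything but the drawer, and handed the job in at 15 s; no verdict was returned.

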